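# Push the stock carton home in its rack lane

### The arm

A 6-joint arm with a two-finger parallel gripper is mounted at the origin on the work surface. World frame = base frame: x ahead of the robot, y to its left, z up, the work surface at z = 0. Lengths are in m, angles in rad, forces in N, time in s.
With the tool pointing down it reaches from about 0.375 to 0.825 m from the base axis. Payload 5.5 kg.
Tool frame: the origin (TCP) lies between the finger pads; the fingertips stand 14 mm ahead of it and the grasp point (between the pads) lies 5 mm behind it; z points along the fingers, y is the direction in which the jaws open and shut (so a half turn about z gives the same grasp; the last joint's range is limited). The gripper opens to 85 mm and grips with 20 to 120 N. Pads are 22 mm wide; open, the fingers measure 114 mm over their backs; the gripper's body (76 mm by 85 mm) begins 54 mm behind the grasp point. The pads swing forward as they close: fully open they stand 13 mm farther back than shut.
Start: joints at [-1.135, 0.314, -0.047, 1.21, 0, 1.571], TCP at [0.253, -0.544, 0.245] pointing down, gripper open.
Joint ranges: [-2.67, 2.67], [-0.69, 1.73], [-1.03, 1.25], [-2.08, 2.16], [-1.42, 1.45], [-3.14, 3.14]. Speed limits (rad/s): [2.39, 2.39, 3.01, 3.14, 3.14, 3.14].

### API

Orientations are given as a unit quaternion [x, y, z, w].
In Python, from workcell import sensors, capture, bot, spotter gives the robot as it stands.
- The arm moves only by the shell command python3 -m jog 'ROWS' [OPENING] [FORCE]. ROWS is JSON, a list of rows, each a list of 6 numbers: the shift along the world's x, y, z in m, then the turn, a rotation vector about the world's x, y, z in degrees. A call has exactly 5 rows; each row is the pose to reach, as a shift and turn from the pose commanded when the call began; what a row does not reach only later rows make up. A row lasts 1/10 s, in which the tool goes at most 50 mm and 8.59 degrees, less where a joint would pass 70% of its speed; a pose out of reach is approached as far as the arm can. A call with a gripper value outside its range is refused whole. OPENING is the finger opening in m, from 0 to 0.0854, set as the call begins (- or left out, the last holds). The fingers move at their own pace and stop on an object; FORCE is the grip in N (left out, the last holds). Time passes only in rows, so rows that repeat a pose let the fingers close, or fill a call up. It gives the time, the measured TCP pose, the force and the opening at its end, in the units of the state.
- sensors.get_obs(): the state, without advancing time (a new reading comes with each control period).
- capture(name): name is "scene" or "top" or "wrist"; returns a dict with "frame" (384x512x3 uint8, red, green, blue), "camera_matrix" (3x3 intrinsics, pixels), "dist" ([k1, k2, p1, p2, k3] as OpenCV has them; the pictures are not rectified), "world_to_cam" (4x4, takes a point from world to camera coordinates). Camera axes: x right, y up, looking along -z (the intrinsics and any distortion apply to the point x, -y, -z); pixel columns grow to the right and rows downward; lengths in m; the calibration is good to about 2 mm. A picture is of the moment at which its call begins. There is no depth.
- bot.finish_job(): hands the job in, once; it reports no verdict.
Trained networks look in the newest picture that a camera, given by its name, has taken for a name from the list of things; names that differ only in an ending like _2 or _b are one class to them, and where a whole thing is asked for, a point or a joint stands for the part that bears it (a point fixed in the world has none). Each returns a list of dicts, best first, with "p" (0 to 1); they miss things now and then, are a little off and sometimes report something else, mostly with a low value. They report only what shows in the picture. A call takes as long as a camera call. They do not tell look-alikes from the thing itself.
- spotter.boxes_of(camera, thing): "location" ([x, y, z] in m, in the coordinates of the camera as it stood for that picture, good to about 4 mm: the middle of the surface that is visible of it).
- spotter.silhouettes(camera, thing): "region" (384x512 bool, what is visible of it).
The state is a dict: "time": time; "joint_pos": joint angles; "qvel": joint speeds; "tau": joint torques, N m; "tool_pos": TCP position; "orientation": TCP orientation; "wrist_force": force on the tool from outside, world axes, zero at the start; "wrist_torque": the same for the moment, N m; "gripper_width": finger opening in m.
Only numpy, scipy, OpenCV 4.12 (cv2) and the standard library are available. Lean on these libraries where they do the work, as an engineer would, in place of code of your own. Each camera call takes 0.05 s, during which the arm holds its last target. There are 200 camera calls.

### The job

On the bike-shop bench a flat two-lane stock rack lies with a yellow-banded carton waiting on its open apron. With the fingertips, push the carton sideways until it faces the lane that ends in the yellow stop, then push it down that lane until it rests square against the yellow stop. Never lift or tip the carton, let neither it nor the robot touch a guide rail, and leave the blue-banded carton and the other things on the bench where they are.

Things in the scene. Friction and masses are not known exactly. Their poses are not given: they have to be found in the camera images.
- carton: the brown cardboard carton with a yellow band round it, to be pushed: 130 long (own x) x 96 wide (own y) x 50 mm high, 0.3 to 0.6 kg, too wide to grip; origin at the centre of its underside, z up. It starts on the rack's apron, in front of the middle rail, turned by up to 12 degrees from the lanes; it slides with friction and stops when it is no longer pushed
- rack: the fixed grey rack lying on the bench: deck plate 400 long (own x, the lane direction, positive from the mouth to the stops) x 284 wide (own y) x 6 mm thick, with an 8 mm thick, 56 mm high back wall behind the stops at x = +200 to +208; origin at the centre of the deck's underside, on the bench. Two lanes run along x, their middles at y = +68 and y = -68 mm, each 124 mm wide between the rails. The apron, without rails, is from x = -200 to x = -15 mm
- rails: the three fixed aluminium guide rails on the rack (the two lanes share the middle one), not to be touched; same origin and axes as the rack. Each is 12 mm wide and 215 mm long, from x = -15 to x = +200 mm, at y = -136, 0 and +136 mm (centre lines), standing 16 mm above the deck, their tops 22 mm above the bench (the carton's top is 56 mm above it)
- stop_yellow: the fixed yellow stop block that closes the far end of the carton's lane: 30 thick (own x, along the lane, same direction as the rack's x) x 116 wide (own y, across the lane) x 44 mm high; origin at the centre of its underside, on the deck, in the middle of its lane at rack x = 185 mm. Its face towards the mouth is at own x = -15 mm, so the carton touches it with the carton's centre at own x = -80, y = 0 mm. In which of the two lanes it stands varies
- stop_blue: the same block in blue, closing the other lane
- carton_blue: an identical carton with a blue band, already standing against the blue stop; leave it alone; origin at the centre of its underside
- grease_jar: round jar, 48 mm diameter, 60 mm high, red cap, on the bench behind the apron's open edge; origin at the centre of its underside; leave alone
- lube_bottle: green bottle, 44 mm diameter, 110 mm high, on the bench to the left; origin at the centre of its underside; leave alone
- screwdriver: screwdriver lying on the bench to the left; origin underneath it; leave alone
- pedal: bike pedal, black and orange, 90 x 90 x 24 mm with a short steel axle, lying on the bench to the left; origin at the centre of its underside; leave alone
- sprocket: flat steel sprocket, 94 mm over the teeth, 8 mm thick, lying on the bench to the right; origin at the centre of its underside; leave alone
- parts_cup: white cup, 70 mm diameter, 60 mm high, on the bench to the left; origin at the centre of its underside; leave alone
There are look-alikes about, which are no part of the job. What is shaped like the carton but red is not meant.

How it is judged:
By the outcome, as a careful person would: the job done as asked, in the order asked, and still so for the second after the job is handed in, with the robot touching nothing.
It also fails if it takes over 53 s, if anything falls off the work surface, if the arm or the gripper's body presses on something with over 40 N, if the wrist force passes 120 N, or if a joint passes its speed limit or range.

## Working session

There is one attempt and no reset: what is moved stays moved. The work goes in short steps, Python scripts to look and compute and a shell command to move; the robot and the scene stay as the last step left them, time stands still between calls to the robot, and variables do not carry over. Pictures are saved under pics/ and viewed, about 8 in all and at most 12, crops included, and the job is handed in when it is done.

```bash
mkdir -p pics; cat > h.py <<'E'
import numpy as np, cv2
from workcell import sensors, capture, bot, spotter
def ray(c,uv):
    p=cv2.undistortPoints(np.array([[uv]],float),c["camera_matrix"],np.array(c["dist"],float))[0,0]
    T=np.linalg.inv(c["world_to_cam"]); return T[:3,3],T[:3,:3]@np.array([p[0],-p[1],-1])
def onz(c,uv,z):
    o,d=ray(c,uv); return (o+d*(z-o[2])/d[2])[:2]
def proj(c,P):
    P=np.atleast_2d(P); q=(c["world_to_cam"]@np.c_[P,np.ones(len(P))].T).T[:,:3]*[1,-1,-1]
    return cv2.projectPoints(q,np.zeros(3),np.zeros(3),np.array(c["camera_matrix"],float),np.array(c["dist"],float))[0][:,0]
def save(c,n,s=1.5):
    cv2.imwrite(f"pics/{n}.png",cv2.resize(np.ascontiguousarray(c["frame"][:,:,::-1]),None,fx=s,fy=s))
E
python3 - <<'E'
from h import *
c=capture("top"); save(c,"top1")
T=np.linalg.inv(c["world_to_cam"])
print(T[:3,3])
for n in ["carton","carton_blue","stop_yellow","stop_blue","rack","grease_jar"]:
    for b in spotter.boxes_of("top",n)[:3]:
        print(n,round(b["p"],2),(T@np.r_[b["location"],1])[:3].round(3))
c=capture("scene"); save(c,"scene1")
print(sensors.get_obs()["tool_pos"],sensors.get_obs()["orientation"],sensors.get_obs()["time"])
E
```

```text
[ 0.37226118 -0.01538422  1.30470654]
carton 0.94 [0.258 0.27  0.055]
carton 0.76 [ 0.279 -0.347  0.052]
carton 0.57 [ 0.543 -0.155  0.053]
stop_yellow 0.61 [0.439 0.136 0.05 ]
stop_yellow 0.19 [0.58  0.069 0.06 ]
stop_blue 0.64 [0.572 0.155 0.05 ]
rack 0.94 [ 0.512 -0.039  0.007]
grease_jar 0.58 [ 0.618 -0.305  0.062]
[ 0.25324223 -0.54386344  0.24517195] [ 9.76355172e-01  2.16172527e-01 -4.07773451e-05 -1.24420296e-04] 0.4
```

View pics/top1.png

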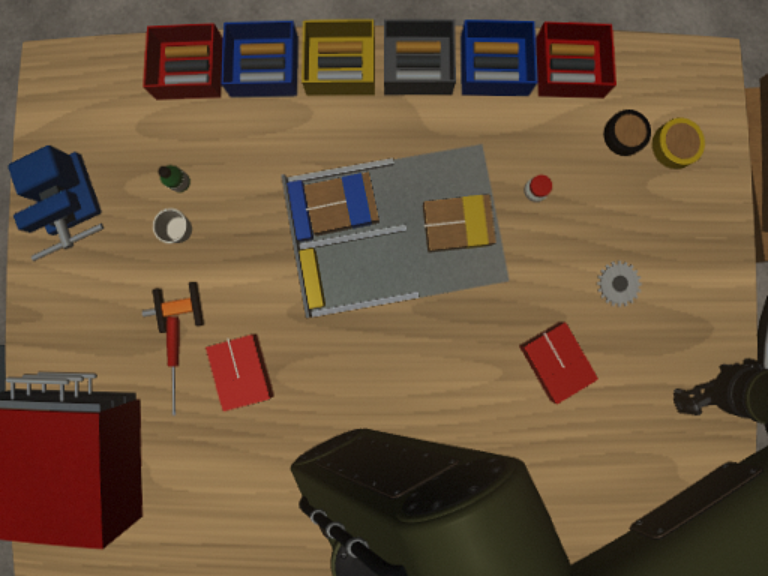

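View pics/scene1.png

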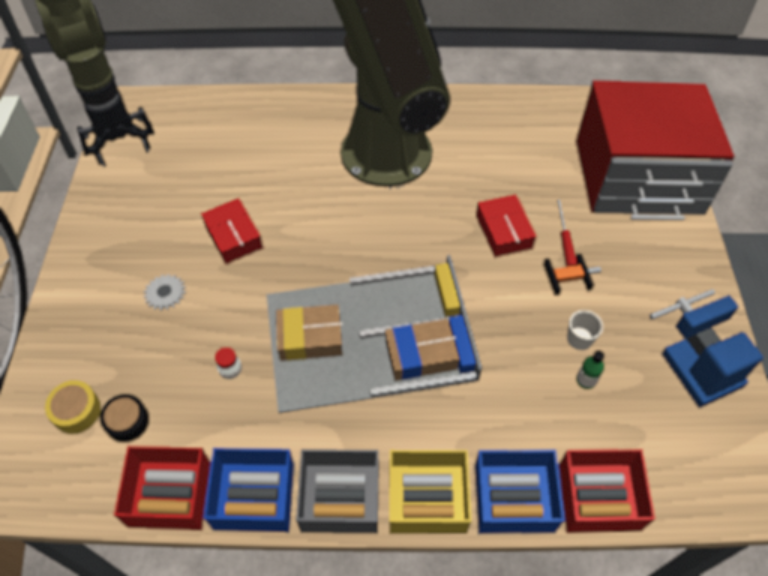

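The yellow stop (1.5x pixel (311,280)) is in the lane nearer the robot. The yellow-banded carton is on the apron at (458,222), the blue one is in the far lane, and the two red ones are decoys. Next I fit the poses.

```bash
cat >> h.py <<'E'
from scipy.optimize import minimize
def boxpts(x0,x1,y0,y1,z0,z1): return np.array([[x,y,z] for x in(x0,x1) for y in(y0,y1) for z in(z0,z1)],float)
def place(P,p):
    c,s=np.cos(p[2]),np.sin(p[2]); return np.c_[P[:,0]*c-P[:,1]*s+p[0],P[:,0]*s+P[:,1]*c+p[1],P[:,2]]
def model(c,parts,p):
    m=np.zeros((384,512),np.uint8)
    for P in parts:
        h=cv2.convexHull(proj(c,place(P,p)).astype(np.float32)); cv2.fillConvexPoly(m,np.round(h*256).astype(np.int32),255,cv2.LINE_AA,8)
    return m/255.
def fit(c,parts,mask,p0):
    M=cv2.GaussianBlur(mask.astype(np.float32),(0,0),1)
    f=lambda p:np.abs(cv2.GaussianBlur(model(c,parts,p).astype(np.float32),(0,0),1)-M).sum()
    best=None
    for d in(-.12,0,.12):
        s=np.array([p0[0],p0[1],p0[2]+d]); r=minimize(f,s,method="Nelder-Mead",options=dict(initial_simplex=np.array([s,s+[.01,0,0],s+[0,.01,0],s+[0,0,.06]]),xatol=1e-4,fatol=.1))
        if best is None or r.fun<best.fun: best=r
    return best.x,best.fun/mask.sum()
RACK=[boxpts(-.2,.208,-.142,.142,0,.006),boxpts(.2,.208,-.142,.142,0,.056)]
CART=[boxpts(-.065,.065,-.048,.048,.006,.056)]
def torack(p,q):
    d=np.array(q[:2])-p[:2]; c,s=np.cos(p[2]),np.sin(p[2]); return np.array([c*d[0]+s*d[1],-s*d[0]+c*d[1]])
E
python3 - <<'E'
from h import *
for cam in ["top","scene"]:
    c=capture(cam); vis=c["frame"].copy()
    S={}
    for n in ["rack","rails","carton","carton_blue","stop_yellow","stop_blue"]:
        S[n]=[(b["p"],b["region"]) for b in spotter.silhouettes(cam,n)]
        print(cam,n,[(round(p,2),int(r.sum()),np.argwhere(r).mean(0).round()[::-1].tolist()) for p,r in S[n]])
    R=S["rack"][0][1].copy()
    m=R.copy().astype(np.uint8); h=cv2.findNonZero(m); c0=h[:,0].mean(0)
    # union of things whose centroid is on the rack
    hull=cv2.convexHull(h); U=m.copy()
    for n in S:
        for p,r in S[n]:
            g=np.argwhere(r).mean(0)[::-1]
            if p>.3 and cv2.pointPolygonTest(hull,tuple(map(float,g)),False)>0: U|=r.astype(np.uint8)
    RP=RACK+[place(boxpts(-.065,.065,-.048,.048,.006,.056),(.105,-.068,0))]
    p,e=fit(c,RP,U,[.53,-.04,1.727]); print("rack",p.round(4),np.degrees(p[2]),e)
    for q,r in S["carton"]+S["carton_blue"]:
        g=np.argwhere(r).mean(0)[::-1]; w=onz(c,g,.045)
        if q>.3 and np.linalg.norm(w-[.54,-.15])<.06:
            k,e=fit(c,CART,r,[w[0],w[1],p[2]]); print("carton",k.round(4),"rel",torack(p,k),np.degrees(k[2]-p[2]),e)
            for P,q2 in((CART[0],k),(RACK[0],p),(RACK[1],p),(boxpts(-.015,.2,-.006,.006,.022,.022),p)):
                cv2.polylines(vis,[np.round(cv2.convexHull(proj(c,place(P,q2)).astype(np.float32))).astype(int)],True,(0,255,0),1)
            break
    if cam=="top": cv2.imwrite("pics/f1.png",cv2.resize(np.ascontiguousarray(vis[80:230,170:370,::-1]),None,fx=4,fy=4))
E
```

```text
top rack [(0.87, 8363, [268.0, 157.0])]
top rails [(0.84, 922, [234.0, 155.0])]
top carton [(0.98, 1591, [306.0, 149.0]), (0.58, 1601, [371.0, 241.0])]
top carton_blue [(0.69, 1607, [227.0, 136.0])]
top stop_yellow [(0.88, 479, [208.0, 186.0])]
top stop_blue [(0.87, 425, [200.0, 141.0])]
rack [ 0.5425 -0.0396  1.7504] 100.29233494001977 0.05553036667615342
carton [ 0.5482 -0.1569  1.6953] rel [-0.11644255  0.01536688] -3.1565392871377527 0.05488273769261176
scene rack [(0.9, 6749, [242.0, 226.0])]
scene rails [(0.73, 894, [270.0, 224.0])]
scene carton [(0.9, 1456, [205.0, 222.0]), (0.86, 1127, [155.0, 154.0]), (0.73, 1261, [337.0, 150.0]), (0.51, 1597, [281.0, 233.0])]
scene carton_blue [(0.9, 1505, [280.0, 233.0])]
scene stop_yellow [(0.73, 405, [297.0, 194.0])]
scene stop_blue [(0.83, 384, [308.0, 230.0]), (0.42, 327, [152.0, 242.0])]
rack [ 0.5368 -0.0408  1.7563] 100.6305075101058 0.03771202708071905
carton [ 0.5486 -0.1576  1.7098] rel [-0.11701273  0.00996622] -2.663591332938213 0.09786449683891547
```

View pics/f1.png

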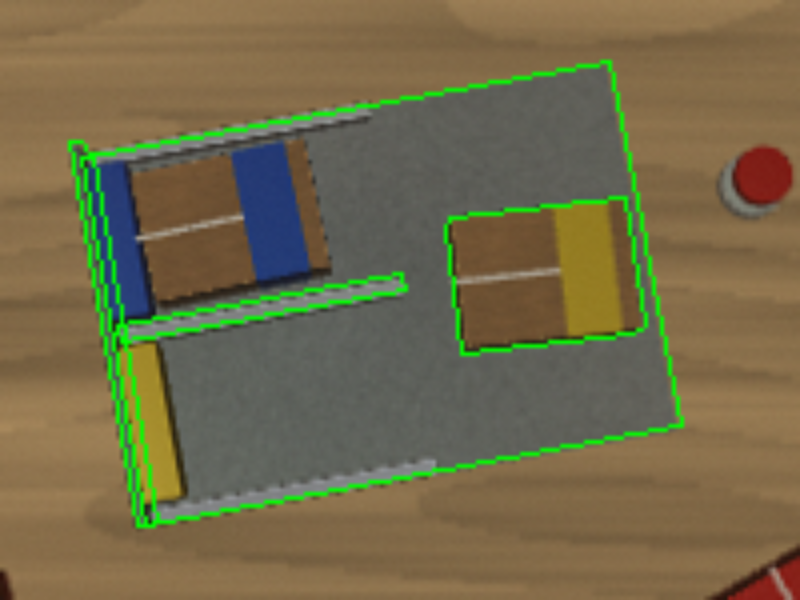

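Both cameras agree to within 6 mm: rack about (0.540, -0.040) at 100.4°, carton about (0.548, -0.157) at 97.3°. I'll push from the far side with open fingers (two contact points) towards the near lane.

```bash
python3 -m jog '[[0.035,0.035,0,0,0,-3],[0.07,0.07,0,0,0,-6],[0.105,0.105,0,0,0,-9],[0.14,0.14,0,0,0,-12],[0.175,0.175,0,0,0,-14.6]]' 0.0854; python3 -m jog '[[0.035,0.035,0,0,0,0],[0.07,0.07,0,0,0,0],[0.105,0.105,-0.01,0,0,0],[0.14,0.14,-0.03,0,0,0],[0.175,0.175,-0.05,0,0,0]]'; python3 -m jog '[[0.03,0.03,-0.01,0,0,0],[0.042,0.054,-0.02,0,0,0],[0.042,0.054,-0.04,0,0,0],[0.042,0.054,-0.065,0,0,0],[0.042,0.054,-0.065,0,0,0]]'
```

```text
time: 1.6
tool_pos: [0.4294, -0.3675, 0.2455]
orientation: [0.996, 0.089, 0.0, 0.0]
wrist_force: [0.4, -0.5, -0.5]
gripper_width: 0.0853
time: 2.1
tool_pos: [0.6002, -0.1971, 0.198]
orientation: [0.996, 0.091, 0.001, 0.0]
wrist_force: [0.0, -0.3, -0.5]
gripper_width: 0.0852
time: 2.6
tool_pos: [0.6381, -0.1437, 0.1293]
orientation: [0.996, 0.091, -0.003, -0.001]
wrist_force: [0.4, 0.8, 0.1]
gripper_width: 0.0855
```

```bash
python3 - <<'E'
from h import *
c=capture("wrist"); vis=c["frame"].copy(); print(sensors.get_obs()["tool_pos"],np.linalg.inv(c["world_to_cam"])[:3,3])
k=[.548,-.157,1.70]; p=[.540,-.040,1.752]
for P,q in [(CART[0],k),(RACK[0],p)]+[(boxpts(-.015,.2,y-.006,y+.006,.022,.022),p) for y in(0,.136)]:
    cv2.polylines(vis,[np.round(cv2.convexHull(proj(c,place(P,q)).astype(np.float32))).astype(int)],True,(0,255,0),1)
c["frame"]=vis; save(c,"w1")
E
```

```text
[ 0.63904025 -0.14417638  0.13137468] [ 0.70637696 -0.1307595   0.25622713]
```

View pics/w1.png

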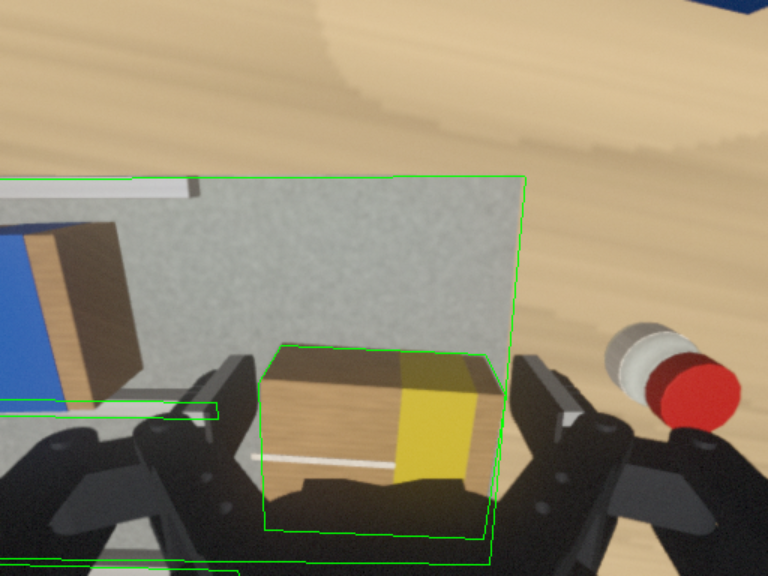

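The overlay matches the wrist picture: carton top at about (383,430), fingers either side of it in column, deck corner at (525,177). I'll go down behind it.

```bash
python3 -m jog '[[0,0,-0.03,0,0,0],[0,0,-0.06,0,0,0],[0,0,-0.08,0,0,0],[0,0,-0.098,0,0,0],[0,0,-0.098,0,0,0]]'; python3 -m jog '[[-0.007,-0.0013,0,0,0,0],[-0.014,-0.0026,0,0,0,0],[-0.02,-0.0037,0,0,0,0],[-0.025,-0.0046,0,0,0,0],[-0.03,-0.0055,0,0,0,0]]'
python3 - <<'E'
from h import *
print(torack(np.array([.540,-.040,1.752]),sensors.get_obs()["tool_pos"]))
E
```

```text
time: 3.15
tool_pos: [0.6393, -0.1448, 0.0339]
orientation: [0.996, 0.09, -0.001, -0.0]
wrist_force: [0.2, 0.3, -0.4]
gripper_width: 0.0855
time: 3.65
tool_pos: [0.6103, -0.1504, 0.0357]
orientation: [0.996, 0.09, 0.0, 0.0]
wrist_force: [-0.1, 0.7, 0.3]
gripper_width: 0.0856
[-0.12124768 -0.0492242 ]
```

```bash
python3 -m jog '[[-0.0044,-0.0008,0,0,0,0],[-0.0088,-0.0016,0,0,0,0],[-0.0132,-0.0024,0,0,0,0],[-0.0176,-0.0032,0,0,0,0],[-0.022,-0.004,0,0,0,0]]'; python3 -m jog '[[-0.0044,-0.0008,0,0,0,0],[-0.0088,-0.0016,0,0,0,0],[-0.0132,-0.0024,0,0,0,0],[-0.0176,-0.0032,0,0,0,0],[-0.022,-0.004,0,0,0,0]]'
cat > look.py <<'E'
from h import *
import sys
p=np.array([.540,-.040,1.752])
c=capture("top"); vis=c["frame"].copy(); o=sensors.get_obs()
g=np.array(eval(sys.argv[2]))
t=torack(p,o["tool_pos"]); print("tcp rack",t.round(4),"t",o["time"],"F",np.round(o["wrist_force"],1))
for b in sorted(spotter.silhouettes("top","carton"),key=lambda b:-b["p"]):
    r=b["region"]; w=onz(c,np.argwhere(r).mean(0)[::-1],.045)
    if np.linalg.norm(torack(p,w)-g)<.05:
        k,e=fit(c,CART,r,[w[0],w[1],p[2]]); print("carton",k.round(4),"rel",torack(p,k).round(4),np.degrees(k[2]-p[2]).round(2),"e",e.round(3),"p",b["p"])
        cv2.polylines(vis,[np.round(cv2.convexHull(proj(c,place(CART[0],k)).astype(np.float32))).astype(int)],True,(0,255,0),1); break
cv2.imwrite(f"pics/{sys.argv[1]}.png",cv2.resize(np.ascontiguousarray(vis[80:230,170:370,::-1]),None,fx=4,fy=4))
E
python3 look.py t2 '[-.117,.05]'
```

```text
time: 4.15
tool_pos: [0.5889, -0.1544, 0.0354]
orientation: [0.996, 0.09, 0.001, 0.0]
wrist_force: [3.5, 0.8, 1.4]
gripper_width: 0.0852
time: 4.65
tool_pos: [0.5662, -0.1582, 0.035]
orientation: [0.996, 0.09, 0.0, -0.0]
wrist_force: [2.6, 0.8, 2.1]
gripper_width: 0.0853
tcp rack [-0.121  -0.0035] t 4.7 F [ 1.2 -0.1  1.1]
```

View pics/t2.png

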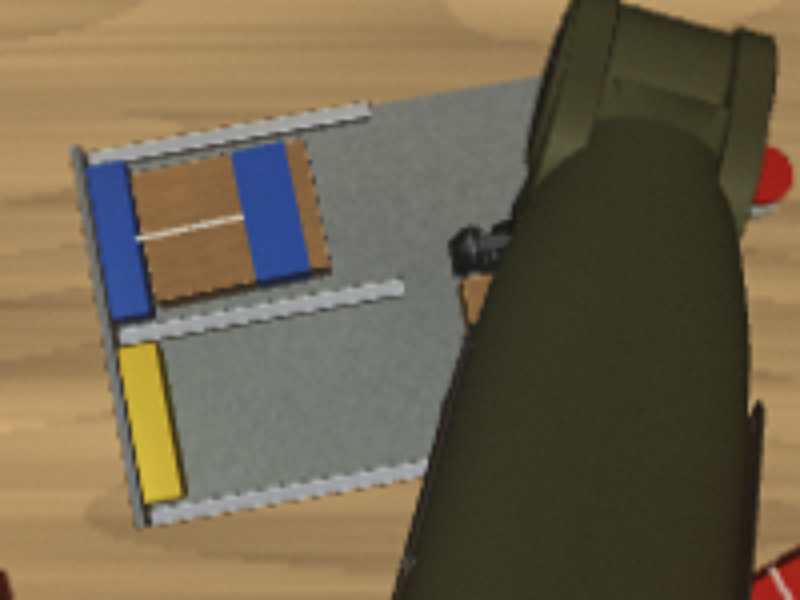

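The arm hides the carton from the top camera, and only a carton edge at (475,300) shows. I'll push 10 mm more, back off, rise and check with the wrist camera.

```bash
python3 -m jog '[[-0.003,-0.0005,0,0,0,0],[-0.006,-0.0011,0,0,0,0],[-0.009,-0.0016,0,0,0,0],[-0.01,-0.0018,0,0,0,0],[-0.01,-0.0018,0,0,0,0]]';  python3 -m jog '[[0.02,0.0036,0,0,0,0],[0.03,0.006,0.0,0,0,0],[0.05,0.009,0.04,0,0,0],[0.06,0.011,0.09,0,0,0],[0.07,0.013,0.12,0,0,0]]'
sed -e 's/capture("top")/capture(cam)/;s/silhouettes("top"/silhouettes(cam/;s/^p=/cam=sys.argv[3]; p=/' -e '$d' look.py > lk.py; cat >> lk.py <<'E'
for P in [RACK[0]]+[boxpts(-.015,.2,y-.006,y+.006,.022,.022) for y in(-.136,0,.136)]:
    cv2.polylines(vis,[np.round(cv2.convexHull(proj(c,place(P,p)).astype(np.float32))).astype(int)],True,(255,0,255),1)
c["frame"]=vis; save(c,sys.argv[1])
E
python3 lk.py w2 '[-.117,.068]' wrist; python3 lk.py s2 '[-.117,.068]' scene
```

```text
time: 5.25
tool_pos: [0.5556, -0.1599, 0.0347]
orientation: [0.996, 0.09, -0.001, -0.0]
wrist_force: [-0.3, -0.6, 0.5]
gripper_width: 0.0852
time: 5.75
tool_pos: [0.6278, -0.147, 0.1581]
orientation: [0.996, 0.091, 0.001, 0.0]
wrist_force: [0.8, 0.0, 0.3]
gripper_width: 0.0852
tcp rack [-0.122  -0.0709] t 5.8 F [ 3.5 -0.3  3.8]
carton [ 0.4973 -0.1682  1.7525] rel [-0.1184  0.0651] 0.03 e 0.773 p 0.96
tcp rack [-0.1215 -0.068 ] t 5.9 F [ 0.4 -0.3 -2.2]
carton [ 0.497  -0.1696  1.7514] rel [-0.1198  0.0657] -0.03 e 3.089 p 0.96
```

View pics/w2.png

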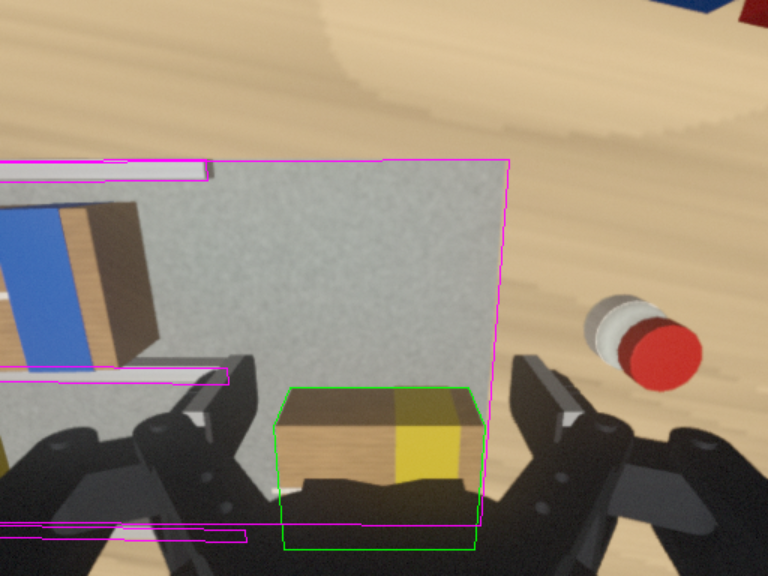

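Carton is square (0.0°) and at rack (-0.118, +0.065), in front of the yellow lane; rails match the model. Now I go round behind it with the jaws turned 90°.

```bash
python3 -m jog '[[-0.011,-0.015,0,0,0,8.5],[-0.022,-0.03,0,0,0,17],[-0.033,-0.045,0,0,0,25.5],[-0.044,-0.06,0,0,0,34],[-0.055,-0.075,0,0,0,42]]' 0.055; python3 -m jog '[[-0.011,-0.012,0,0,0,8.5],[-0.022,-0.024,0,0,0,17],[-0.033,-0.036,0,0,0,25.5],[-0.044,-0.048,0,0,0,34],[-0.056,-0.061,0,0,0,42]]';python3 -m jog '[[0,0,0,0,0,6],[0,0,0,0,0,6],[0,0,-0.02,0,0,6],[0,0,-0.04,0,0,6],[0,0,-0.05,0,0,6]]'; python3 - <<'E'
from h import *
o=sensors.get_obs(); print(o["joint_pos"]); q=o["orientation"]
from scipy.spatial.transform import Rotation as R
M=R.from_quat(q).as_matrix(); print("tool y yaw",np.degrees(np.arctan2(M[1,1],M[0,1])), "x",np.degrees(np.arctan2(M[1,0],M[0,0])), torack(np.array([.540,-.040,1.752]),o["tool_pos"]))
E
python3 lk.py w3 '[-.117,.068]' wrist
```

```text
time: 6.45
tool_pos: [0.5691, -0.222, 0.1527]
orientation: [0.896, 0.444, -0.002, -0.002]
wrist_force: [-0.4, -0.0, 0.3]
gripper_width: 0.0549
time: 6.95
tool_pos: [0.5132, -0.2826, 0.1527]
orientation: [0.677, 0.736, -0.001, -0.002]
wrist_force: [-0.7, 0.1, -0.6]
gripper_width: 0.055
time: 7.45
tool_pos: [0.5138, -0.2817, 0.1022]
orientation: [0.641, 0.767, -0.0, -0.002]
wrist_force: [-0.2, -0.1, -0.1]
gripper_width: 0.0551
[-5.01579468e-01  3.84620121e-01 -2.87152199e-01  9.03386316e-01
 -4.04140833e-06  8.90190414e-01]
tool y yaw 10.25772672933524 x 100.25719370599744 [-0.23305054  0.06935693]
tcp rack [-0.2327  0.0698] t 7.5 F [-0.6  0.1 -1.6]
carton [ 0.4971 -0.1672  1.7516] rel [-0.1174  0.0651] -0.02 e 0.01 p 0.87
```

View pics/w3.png

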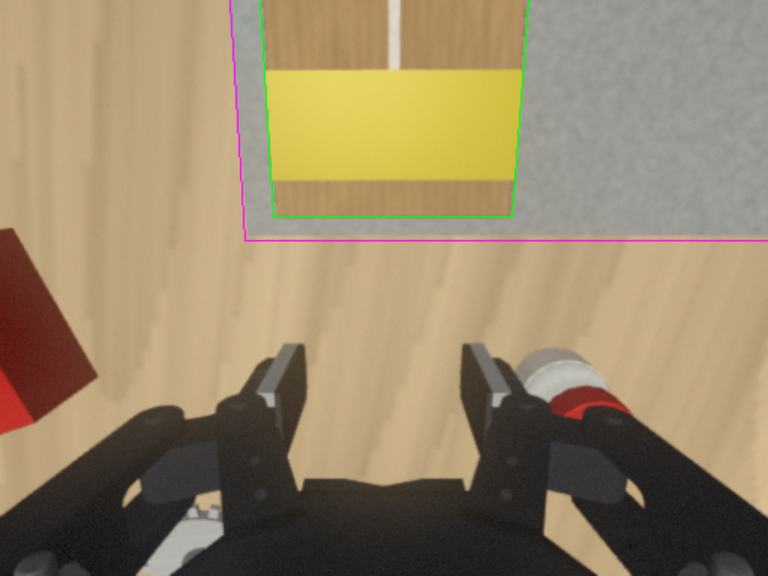

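The wrist view confirms the carton end face (394,217) lies ahead between the fingers' span and is square. Next: lower, approach, and push to just before the rail mouth.

```bash
python3 -m jog '[[0,0,-0.02,0,0,0],[0.001,0,-0.04,0,0,0],[0.002,0,-0.055,0,0,0],[0.002,0,-0.062,0,0,0],[0.002,0,-0.062,0,0,0]]'; python3 -m jog '[[-0.0014,0.008,0,0,0,0],[-0.0029,0.016,0,0,0,0],[-0.0043,0.024,0,0,0,0],[-0.0056,0.031,0,0,0,0],[-0.0063,0.0344,0,0,0,0]]'; python3 -m jog '[[-0.0011,0.006,0,0,0,0],[-0.0022,0.012,0,0,0,0],[-0.0033,0.018,0,0,0,0],[-0.0044,0.024,0,0,0,0],[-0.0054,0.0295,0,0,0,0]]'; python3 lk.py w4 '[-.09,.068]' wrist
```

```text
time: 8.05
tool_pos: [0.5171, -0.2827, 0.0425]
orientation: [0.64, 0.768, -0.0, -0.001]
wrist_force: [-0.6, 0.7, -0.8]
gripper_width: 0.0549
time: 8.55
tool_pos: [0.5111, -0.2476, 0.0433]
orientation: [0.64, 0.768, 0.0, 0.0]
wrist_force: [-0.3, 0.3, -0.4]
gripper_width: 0.0549
time: 9.05
tool_pos: [0.5061, -0.219, 0.0433]
orientation: [0.64, 0.768, -0.0, 0.0]
wrist_force: [1.7, -2.0, 2.9]
gripper_width: 0.0548
tcp rack [-0.169   0.0658] t 9.1 F [ 0.2 -0.6  0.2]
carton [ 0.4928 -0.1418  1.7528] rel [-0.0916  0.0648] 0.05 e 0.016 p 0.75
```

View pics/w4.png

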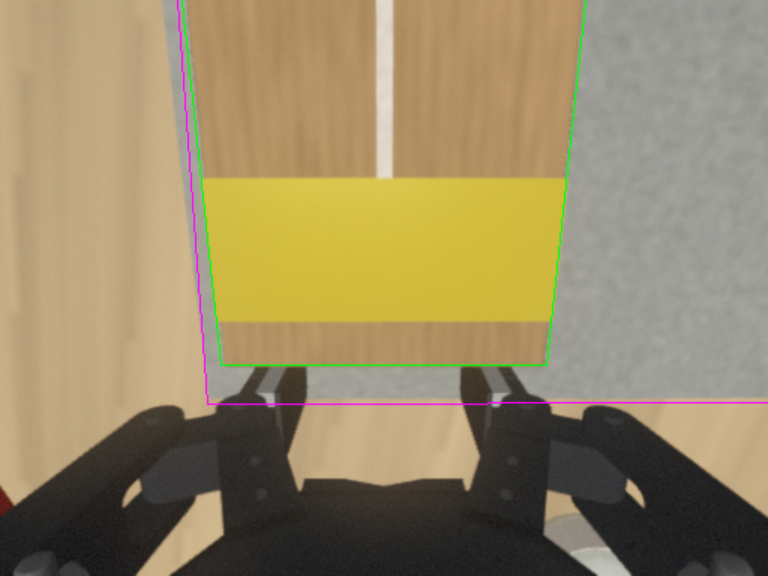

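The view shows the deck's near edge about 10 px left of the model line at (185,200), so the rack is a few mm nearer the robot than modelled. I'll measure that edge directly.

```bash
python3 - <<'E'
from h import *
p=np.array([.540,-.040,1.752])
c=capture("wrist"); s=cv2.cvtColor(c["frame"],cv2.COLOR_RGB2HSV)[:,:,1].astype(float); s=cv2.GaussianBlur(s,(0,0),1)
for v in range(10,250,30):
    row=s[v,:150]; u=next(i for i in range(60,150) if row[i]<.5*(row[40:80].mean()+20)); 
    print(v,u,torack(p,onz(c,(u,v),.006)).round(4), "sat",row[60].round(),row[u+5].round())
for u in (390,420,450,480): 
    col=s[:,u]; v=next(i for i in range(300,200,-1) if col[i]<40); print(u,v,torack(p,onz(c,(u,v),.006)).round(4))
for n in ["rails","stop_yellow"]:
    for cam in ["scene"]:
        d=capture(cam)
        for b in spotter.boxes_of(cam,n): print(n,b["p"],torack(p,(np.linalg.inv(d["world_to_cam"])@np.r_[b["location"],1])[:3]))
E
```

```text
10 110 [-0.0491  0.1403] sat 84.0 14.0
40 113 [-0.0632  0.1405] sat 83.0 16.0
70 116 [-0.078   0.1407] sat 84.0 17.0
100 120 [-0.0935  0.1404] sat 83.0 18.0
130 123 [-0.1098  0.1406] sat 84.0 20.0
160 127 [-0.127   0.1404] sat 84.0 21.0
190 131 [-0.1452  0.1401] sat 84.0 20.0
220 134 [-0.1645  0.1405] sat 83.0 21.0
390 300 [-0.222  -0.0261]
420 300 [-0.2221 -0.0466]
450 266 [-0.1963 -0.0622]
480 266 [-0.1964 -0.0823]
rails 0.81 [ 0.07642611 -0.01788812]
stop_yellow 0.92 [0.1806442  0.05682977]
stop_yellow 0.63 [ 0.44550985 -0.07729417]
```

Measured directly, the deck edge is at model y=0.1404 and the mouth edge at x=-0.196. The line drawn out of frame was only a projection artefact. The carton is within about 2 mm of the lane middle and square, so I push straight down the lane, watching.

```bash
python3 -m jog '[[-0.0018,0.0098,0,0,0,0],[-0.0036,0.0197,0,0,0,0],[-0.0054,0.0295,0,0,0,0],[-0.0072,0.0394,0,0,0,0],[-0.009,0.0492,0,0,0,0]]'; python3 -m jog '[[-0.0018,0.0098,0,0,0,0],[-0.0036,0.0197,0,0,0,0],[-0.0054,0.0295,0,0,0,0],[-0.0072,0.0394,0,0,0,0],[-0.009,0.0492,0,0,0,0]]';  python3 lk.py w5 '[.01,.068]' wrist
```

```text
time: 9.9
tool_pos: [0.4964, -0.1687, 0.043]
orientation: [0.64, 0.768, -0.0, -0.0]
wrist_force: [0.4, -1.6, -1.0]
gripper_width: 0.0548
time: 10.4
tool_pos: [0.4876, -0.1198, 0.043]
orientation: [0.64, 0.768, -0.0, -0.0]
wrist_force: [-0.1, -0.7, -1.2]
gripper_width: 0.055
tcp rack [-0.0676  0.0662] t 10.45 F [-0.   1.4  0.3]
carton [ 0.4746 -0.0429  1.7538] rel [0.0089 0.0648] 0.1 e 0.014 p 0.78
```

View pics/w5.png

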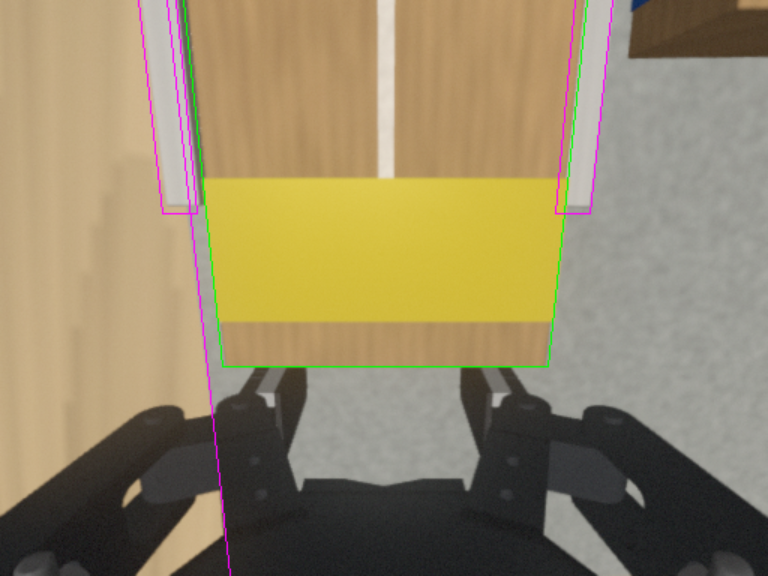

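Carton is inside the rails (ends at (183,205) and (580,205)), square and about centred. I'll continue, slowing towards the stop.

```bash
python3 -m jog '[[-0.0018,0.0098,0,0,0,0],[-0.0036,0.0197,0,0,0,0],[-0.0054,0.0295,0,0,0,0],[-0.0072,0.0394,0,0,0,0],[-0.009,0.0492,0,0,0,0]]'; python3 -m jog '[[-0.0016,0.0089,0,0,0,0],[-0.0031,0.0167,0,0,0,0],[-0.0043,0.0236,0,0,0,0],[-0.0054,0.0295,0,0,0,0],[-0.0063,0.0344,0,0,0,0]]'; python3 -m jog '[[-0.0003,0.0015,0,0,0,0],[-0.0005,0.003,0,0,0,0],[-0.0008,0.0045,0,0,0,0],[-0.0011,0.006,0,0,0,0],[-0.0013,0.007,0,0,0,0]]'; python3 lk.py w6 '[.095,.068]' wrist
```

```text
time: 11.0
tool_pos: [0.4788, -0.0708, 0.0432]
orientation: [0.64, 0.768, -0.0, 0.0]
wrist_force: [0.8, -2.4, 0.8]
gripper_width: 0.0551
time: 11.5
tool_pos: [0.4725, -0.0366, 0.043]
orientation: [0.64, 0.768, -0.0, 0.0]
wrist_force: [0.8, -3.4, 2.4]
gripper_width: 0.0549
time: 12.0
tool_pos: [0.4712, -0.0301, 0.043]
orientation: [0.64, 0.768, 0.0, -0.0]
wrist_force: [0.6, -3.0, 1.1]
gripper_width: 0.0547
tcp rack [0.0223 0.0659] t 12.05 F [-0.  -2.6  1.2]
carton [0.4581 0.0468 1.7535] rel [0.1002 0.0649] 0.09 e 0.012 p 0.71
```

```bash
python3 -m jog '[[-0.0002,0.001,0,0,0,0],[-0.0004,0.002,0,0,0,0],[-0.0005,0.003,0,0,0,0],[-0.0007,0.004,0,0,0,0],[-0.0009,0.005,0,0,0,0]]'; python3 -m jog '[[-0.0001,0.0007,0,0,0,0],[-0.0003,0.0014,0,0,0,0],[-0.0004,0.002,0,0,0,0],[-0.0005,0.0025,0,0,0,0],[-0.0005,0.003,0,0,0,0]]'; python3 -m jog '[[0,0,0,0,0,0],[0,0,0,0,0,0],[0,0,0,0,0,0],[0,0,0,0,0,0],[0,0,0,0,0,0]]'
```

```text
time: 12.6
tool_pos: [0.4703, -0.025, 0.043]
orientation: [0.64, 0.768, -0.0, -0.0]
wrist_force: [-0.2, -2.5, 0.4]
gripper_width: 0.0553
time: 13.1
tool_pos: [0.4697, -0.0221, 0.043]
orientation: [0.64, 0.768, -0.0, -0.0]
wrist_force: [0.1, -3.2, 1.3]
gripper_width: 0.0551
time: 13.6
tool_pos: [0.4697, -0.022, 0.043]
orientation: [0.64, 0.768, 0.0, -0.0]
wrist_force: [-0.0, -1.0, 2.1]
gripper_width: 0.055
```

```bash
python3 -m jog '[[-0.0001,0.0005,0,0,0,0],[-0.0002,0.001,0,0,0,0],[-0.0003,0.0015,0,0,0,0],[-0.0004,0.002,0,0,0,0],[-0.0004,0.002,0,0,0,0]]'; python3 -m jog '[[-0.0001,0.0005,0,0,0,0],[-0.0002,0.001,0,0,0,0],[-0.0003,0.0015,0,0,0,0],[-0.0004,0.002,0,0,0,0],[-0.0004,0.002,0,0,0,0]]'
```

```text
time: 14.1
tool_pos: [0.4696, -0.0217, 0.043]
orientation: [0.641, 0.768, -0.001, 0.001]
wrist_force: [1.3, -7.9, 0.4]
gripper_width: 0.0553
time: 14.6
tool_pos: [0.4695, -0.0216, 0.0431]
orientation: [0.641, 0.768, -0.003, 0.003]
wrist_force: [1.4, -15.2, -0.7]
gripper_width: 0.0547
```

Force rose to 15 N and the tool stopped, so the carton is seated. I'll back straight off, rise and inspect.

```bash
python3 -m jog '[[0.0007,-0.004,0,0,0,0],[0.0022,-0.012,0,0,0,0],[0.004,-0.022,0,0,0,0],[0.0058,-0.032,0.0,0,0,0],[0.0076,-0.042,0,0,0,0]]'; python3 -m jog '[[0.002,-0.01,0.03,0,0,0],[0.004,-0.02,0.06,0,0,0],[0.006,-0.03,0.09,0,0,0],[0.008,-0.04,0.12,0,0,0],[0.01,-0.05,0.14,0,0,0]]';python3 -m jog '[[0,-0.04,0.02,0,0,0],[0,-0.08,0.04,0,0,0],[0,-0.12,0.06,0,0,0],[0,-0.16,0.07,0,0,0],[0,-0.2,0.07,0,0,0]]'; python3 lk.py t7 '[.105,.068]' top;python3 lk.py s7 '[.105,.068]' scene; python3 - <<'E'
import cv2
a=cv2.imread("pics/t7.png")[100:350,250:550]; b=cv2.imread("pics/s7.png")[230:430,230:530]
a=cv2.resize(a,(600,500)); b=cv2.resize(b,None,fx=2,fy=2)
cv2.imwrite("pics/fin_t.png",a); cv2.imwrite("pics/fin_s.png",b)
E
```

```text
time: 15.1
tool_pos: [0.4768, -0.0609, 0.043]
orientation: [0.64, 0.768, 0.0, -0.0]
wrist_force: [0.1, -0.3, -0.4]
gripper_width: 0.0551
time: 15.6
tool_pos: [0.4874, -0.1113, 0.1853]
orientation: [0.64, 0.768, 0.001, 0.001]
wrist_force: [0.6, -0.3, -0.3]
gripper_width: 0.0551
time: 16.1
tool_pos: [0.4871, -0.3129, 0.2551]
orientation: [0.64, 0.768, 0.0, 0.002]
wrist_force: [0.7, 0.3, -0.2]
gripper_width: 0.0553
tcp rack [-0.2641  0.1027] t 16.15 F [ 0.4 -5.   0.2]
carton [0.4559 0.0537 1.7577] rel [0.1073 0.0658] 0.32 e 0.082 p 0.8
tcp rack [-0.2585  0.1022] t 16.25 F [0.3 0.8 0.3]
carton [0.4577 0.0525 1.6952] rel [0.1058 0.0643] -3.26 e 0.087 p 0.68
```

View pics/fin_t.png

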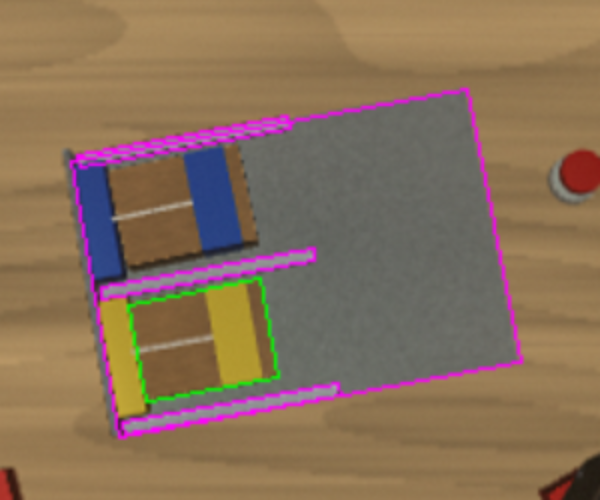

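View pics/fin_s.png

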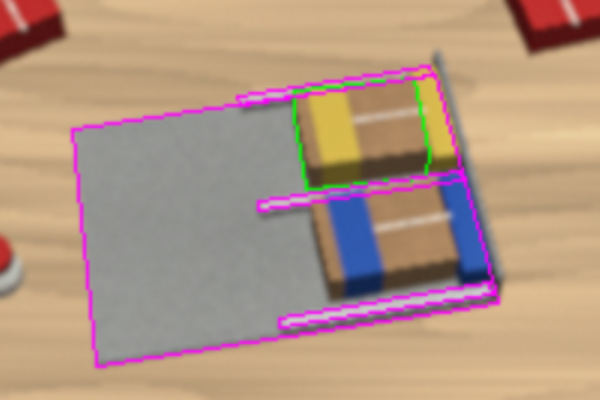

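Both views show the yellow-banded carton flush against the yellow stop, clear of the rails. The blue carton hasn't moved, and the robot is well away. The scene fit's -3.3° disagrees with the top fit (0.3°), the wrist fit (0.1°) and the picture itself; that camera's image is blurry and shows the carton foreshortened. Handing in.

```bash
python3 -c "
from workcell import bot,sensors
bot.finish_job(); print(sensors.get_obs()['time'])"
```

```text
the job is handed in; nothing more can be done
the job is handed in; nothing more can be done
```

The yellow-banded carton is against the yellow stop, and the job was handed in at about 16.3 s of the 53 s allowed. I pushed it sideways with the open fingers until it faced the yellow lane. Then I went round behind it and pushed it down the lane until the stop answered with about 15 N, and backed straight off.

**Last checks:**
- **Position:** The top camera puts the carton at rack (0.107, 0.066) m. The nominal seat is (0.105, 0.068), so that is within measurement error. It appears flush with the stop, clear of the rails on both sides, and the blue carton looks unmoved.
- **Squareness:** The top camera gave 0.3°, and the wrist camera gave 0.1° about 8 mm before the carton seated.
- **Disagreement:** The scene camera's fit gave -3.3°. I put that down to its blurry silhouette, because the pictures and the two-finger push against the stop both say it is square.
- **Not checked one by one:** I did not re-measure the small items on the bench after the push. The arm's path stayed clear of them, and the wrist force showed nothing unexpected.

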